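Load the note block under the tray's spring clip

TASK

Load the block of sticky notes into its desk tray: hold the spring clip open by pressing its long thumb bar down with one fingertip and, while it is held down, push the block along the tray with the other fingertip, beneath the clip's foot and fully home against the back stop. Then let go, so that the clip comes down on the block. Only press and push: do not lift the block or pick anything up, and leave the mouse, the stapler and the roll of tape where they are.

Things in the scene. Friction and masses are not known exactly. Their poses are not given: they have to be found in the camera images.
- tray: Fixed grey note tray, 170x150 mm. Origin: on the desk under the middle of the block's home place. x runs along the tray to the back stop (the way the block is pushed), y left to the thumb bar, z up. Floor: top z = 4 mm, x -120 to 50, y -50 to 100. Guides beside the block, x -105 to 45: inner faces y = -41 (top z 16) and y = 40.5 (top z 12). All mm.
- tray_stop (a point): Middle of the top of the front face of the tray's back stop, a wall across the end of the block's way: x = 40.5, y = 0, z = 22 mm in the tray's frame. The block is home when it touches this face. A bookshelf hangs above the desk beyond the tray (from about world x = 0.63 m on, less than 0.6 m up): lift the gripper off towards the robot.
- clip (a joint): Turn of the steel spring clip, a rocker on a rod along the tray's x at y 50.5, z 20 mm. 0 = at rest, 0.52 rad = thumb bar fully down; a spring closes it. At 0 the foot bars the block's way (foot 22 mm over the desk, block's top 28 mm); from 0.25 rad the block passes beneath. Resting on the block: about 0.16. Pressing the middle of the bar takes 2 N at first, 5.5 N fully down.
- clip_pad (a point): Middle of the top of the clip's thumb bar, a ribbed steel strip 85 mm long (tray x -120 to -35) and 40 mm wide (tray y 55 to 94). At rest it is 26 mm above the desk, outer edge tilted up 0.17 rad; fully down about 12 mm above the desk, so that a second fingertip at equal height meets the block's front face. A fingertip can slide along it while pressing.
- clip_foot (a point): Middle of the underside of the clip's rubber foot, 14 mm along the tray's x (11 to 25) and 10 mm along y, centred at x 18, y 9 mm in the tray's frame. A bridge carries it from the rod over the block's left edge; its top is 44 mm above the desk at rest, about 65 mm when open.
- notes: Loose yellow block of sticky notes, 77x77x24 mm, about 90 g. Origin: centre of its underside; x along the tray. It starts on the tray's floor between the guides, square to the tray, short of the clip's foot. At home its origin is at x = about 1 to 2 mm in the tray's frame.
- mouse: Dark computer mouse, 104 x 66 x 37 mm, on the desk to the right of the tray; origin under its centre. Bystander.
- stapler: Blue stapler, 34 x 141 x 46 mm, on the desk to the left of the tray; origin under its centre. Bystander.
- tape: Roll of adhesive tape lying flat, 93 x 91 x 48 mm, on the desk to the right of the tray, behind the mouse; origin under its centre. Bystander.
Not all that is in view belongs to the job. Of the things like the notes, leave any that is green; of the rest the smaller one is meant.

How it is judged:
On the way:
1. with a finger holding the thumb bar down and the clip open, a finger pushes the block in beneath the foot (value of joint clip above 0.2 rad and contact force between the fingers and clip above 0.5 N and contact force between the fingers and notes above 0.1 N and x of notes in the frame of tray above -0.024 m), for 0.1 s.
At the end, for the whole second after the job is handed in: The block lies flat on the tray's floor, at rest, between the guides and within 5 mm of the back stop, with the released clip's foot pressing on its top with more than 1 N (clip joint 0.10 to 0.22 rad) (x of notes in the frame of tray between -0.003 and 0.006 m and y of notes in the frame of tray between -0.006 and 0.006 m and z of notes in the frame of tray below 0.007 m and angle between the x axis of notes and the x axis of tray, either way round below 0.08 rad and contact force between clip and notes above 1 N and value of joint clip between 0.1 and 0.22 rad and linear speed of notes below 0.01 m/s); the robot touches nothing.
It fails at once if the block is lifted 8 mm off the tray's floor or tipped more than 0.25 rad (z of notes in the frame of tray above 0.012 m or angle between notes's own z axis and vertical above 0.25 rad).
It fails at once if the mouse, the stapler or the tape is moved more than 20 mm (distance of any of mouse, stapler, tape from where it was at the start of the episode above 0.02 m).
It also fails if it takes over 32 s, if anything falls off the work surface, if the arm or the gripper's body presses on something with over 40 N, if the wrist force passes 120 N, or if a joint passes its speed limit or range.

ROBOT

A 7-joint arm with a two-finger parallel gripper is mounted at the origin on a cart in front of the work surface, level with it; the furniture and walls round the work are solid. World frame = base frame: x ahead of the robot, y to its left, z up, the work surface at z = 0. Lengths are in m, angles in rad, forces in N, time in s.
With the tool pointing down it reaches from about 0.4 to 0.875 m from the base axis. Payload 19.3 kg.
Tool frame: the origin (TCP) lies midway between the tips of the shut fingers; the grasp point (between the pads) lies 19 mm behind it (bot.pinch_z is the distance from the TCP to the grasp point, in m); z points along the fingers, y is the line along which they close (so a half turn about z gives the same grasp; the last joint's range is limited). The gripper opens to 85 mm and grips with 20 to 120 N. Pads are 22 mm wide; open, the fingers measure 114 mm over their backs; the gripper's body (76 mm by 85 mm) begins 54 mm behind the grasp point. The pads swing forward as they close: fully open they stand 13 mm farther back than shut.
Start: joints at [-1.319, 0.521, -0.036, 1.599, 0.021, 1.021, -0.113], TCP at [0.198, 0.593, 0.231] pointing down, gripper open.
Joint ranges: [-2.91, 2.91], [-0.3, 2.13], [-1.5, 1.42], [0.17, 2.43], [-1.26, 4.41], [0.16, 1.93], [-2.52, 2.52]. Speed limits (rad/s): [1.89, 1.89, 2.39, 2.39, 3.01, 3.01, 3.01].

INTERFACE

Orientations are given as [roll, pitch, yaw] about the fixed x, y, z axes, in that order (R = Rz(yaw) Ry(pitch) Rx(roll)).
In Python, from workcell import observe, viewer, bot gives the robot as it stands. The module is installed in compiled form; this text tells all that it offers.
- The arm moves only by the tool play_rows, never from a script. Its argument "motion" is a list of rows, each a list of 7 numbers: the shift along the tool's x, y, z in cm, then the turn, a rotation vector about the tool's x, y, z in rad, then the opening, from -1 (shut) to 1 (fully open), so that 0 is half open. A call has exactly 5 rows; each row is the pose to reach, as a shift and turn from the pose commanded when the call began, along the tool's axes at that moment; what a row does not reach only later rows make up. A row lasts 1/10 s, in which the tool goes at most 50 mm and 8.59 degrees, less where a joint would pass 70% of its speed; a pose out of reach is approached as far as the arm can. A call with a gripper value outside its range is refused whole. The fingers move at their own pace and stop on an object; "squeeze" is the grip in N (left out, the last holds). Time passes only in rows, so rows that repeat a pose let the fingers close, or fill a call up. It gives the time, the measured TCP pose, the force, the opening and the grip force at its end, in the units of the state.
- observe(): the state, without advancing time (a new reading comes with each control period).
- viewer.grab_frame(name): name is "side" or "top"; returns (picture, depth): 420x560x3 uint8, red, green, blue; 420x560 float32, m along the optical axis (not along the pixel's ray), 0 where there is no reading.
- viewer.camera_info(name): a dict with "fx", "fy", "cx", "cy" (pixels), "R" (3x3) and "t" (3): a world point X has camera coordinates R X + t. Camera axes: x right, y down, z forward; pixel columns grow to the right and rows downward; lengths in m; the calibration is good to about 2 mm. A picture is of the moment at which its call begins. camera_info takes no time and is no camera call.
- bot.job_done(): hands the job in; it is judged then, once.
The state is a dict: "clock": time; "qpos": joint angles; "qd": joint speeds; "joint_efforts": joint torques, N m; "position": TCP position; "tool_rot": TCP orientation; "force": force on the tool from outside, world axes, zero at the start; "moment": the same for the moment, N m; "grip_width": finger opening in m; "finger_force": force on a finger pad.
Only numpy, scipy, OpenCV 4.12 (cv2) and the standard library are available. Lean on these libraries where they do the work, as an engineer would, in place of code of your own. Each camera call takes 0.05 s, during which the arm holds its last target. There are 200 camera calls.

## Working session

There is one attempt and no reset: what is moved stays moved. The work goes in short steps, Python scripts to look and compute and a tool call to move; the robot and the scene stay as the last step left them, time stands still between calls to the robot, and variables do not carry over. Pictures are saved under pics/ and viewed, at most 10 in all, crops included, and the job is handed in when it is done.

Besides the shell and the picture viewer there is one more tool, called after "Request:" as name([rows], argument=value, ...), one row to a line, values as JSON. play_rows: Moves the arm, as the interface text tells. Its arguments: {"type":"object","properties":{"motion":{"type":"array"},"squeeze":{"type":"number"}},"required":["motion"]}

```bash
mkdir -p pics
python3 - <<'E'
from workcell import observe, viewer, bot
import cv2, numpy as np
for n in("side","top"):
    p,d=viewer.grab_frame(n); cv2.imwrite(f"pics/{n}0.png",p[...,::-1]); np.savez(f"{n}0.npz",p=p,d=d,**viewer.camera_info(n))
    c=viewer.camera_info(n);print(n,c["fx"],-c["R"].T@c["t"])
s=observe();print(s["clock"],s["position"],s["tool_rot"],s["grip_width"],bot.pinch_z)
E
```

```text
side 534.9328728194901 [-0.71924304 -0.60776249  0.82105183]
top 426.54196569712224 [0.29907186 0.04887586 1.14866423]
0.1 [0.19762877 0.59262922 0.23081483] [-3.14063370e+00  9.07794895e-05  2.81976209e+00] 0.08578777887287564 0.0187
```

View pics/top0.png

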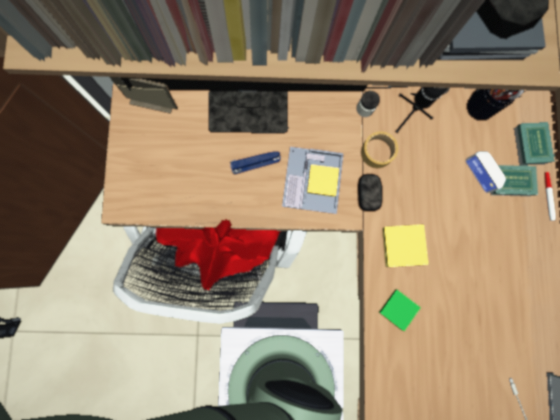

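View pics/side0.png

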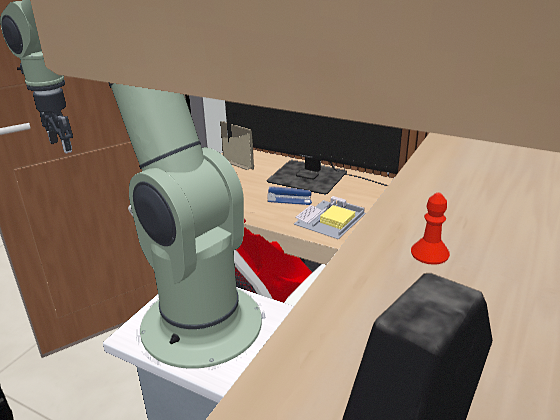

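Candidates: the yellow block in the tray at top-view (323,180), a larger yellow pad at (406,246) and a green pad at (400,310). The one at (323,180) fits: it isn't green, it's the smaller yellow one, and it lies in the tray. I'll enlarge it to confirm and measure it.

```bash
cat > h.py <<'E'
import numpy as np, cv2
def cloud(f):
    z=np.load(f); d=z["d"]; v,u=np.mgrid[:420,:560]
    c=np.stack([(u-z["cx"])/z["fx"]*d,(v-z["cy"])/z["fy"]*d,d],-1)
    return z["p"],(c-z["t"])@z["R"]   # R^T(c-t)
def proj(z,X):
    c=np.asarray(X)@z["R"].T+z["t"]; return np.stack([z["fx"]*c[...,0]/c[...,2]+z["cx"],z["fy"]*c[...,1]/c[...,2]+z["cy"]],-1)
E
python3 - <<'E'
from h import *
for f in("top0.npz","side0.npz"):
    p,W=cloud(f); hsv=cv2.cvtColor(p,cv2.COLOR_RGB2HSV)
    box=(W[...,0]>.35)&(W[...,0]<.75)&(W[...,1]>-.12)&(W[...,1]<.25)
    y=(hsv[...,0]>22)&(hsv[...,0]<35)&(hsv[...,1]>120)&box&(W[...,2]>.02)&(W[...,2]<.04)
    P=W[y]; r=cv2.minAreaRect((P[:,:2]*1000).astype(np.float32)); print(f,"notes",y.sum(),r,"meanz",np.median(P[:,2]), P[:,:2].mean(0))
    g=(hsv[...,1]<75)&(hsv[...,2]>90)&box&(W[...,2]>-.01)&(W[...,2]<.09)
    n,l,s,c=cv2.connectedComponentsWithStats(((g|y)*255).astype(np.uint8)); k=1+s[1:,4].argmax()
    P=W[l==k]; print("tray",s[k],cv2.minAreaRect((P[:,:2]*1000).astype(np.float32)),np.percentile(P[:,2],[5,50,95]))
p,_=cloud("top0.npz"); a=cv2.resize(p[135:225,220:400],None,fx=4.4,fy=4.4,interpolation=cv2.INTER_CUBIC); cv2.imwrite("pics/crop.png",a[...,::-1])
p,W=cloud("top0.npz")
for n,(u,v) in dict(mouse=(371,192),tape=(379,140),stl=(234,166),str=(277,156),deskedge=(280,222),green=(400,310),bigyellow=(406,246)).items(): print(n,W[v,u].round(3))
E
```

```text
top0.npz notes 545 ((542.9754638671875, -91.2016372680664), (57.43867111206055, 74.54292297363281), 89.85337829589844) meanz 0.02824798865350995 [ 0.54265198 -0.09257884]
tray [ 281  146   50   68 2726] ((552.8018188476562, -63.514122009277344), (130.0045623779297, 177.85963439941406), 83.756591796875) [0.00096229 0.01196361 0.03194129]
side0.npz notes 54 ((543.1292724609375, -93.03436279296875), (60.52506637573242, 80.077880859375), 83.25843811035156) meanz 0.027268397841774067 [ 0.52677571 -0.08838186]
tray [ 244  194  111   55 2183] ((548.1680297851562, 38.994720458984375), (282.9887390136719, 317.5347595214844), 0.012586832977831364) [-0.00499858  0.00247768  0.02868986]
mouse [ 0.513 -0.228  0.035]
tape [ 0.669 -0.261 -0.   ]
stl [0.572 0.138 0.043]
str [0.604 0.025 0.038]
deskedge [0.43  0.012 0.001]
green [ 0.207 -0.302  0.027]
bigyellow [ 0.372 -0.318  0.037]
```

View pics/crop.png

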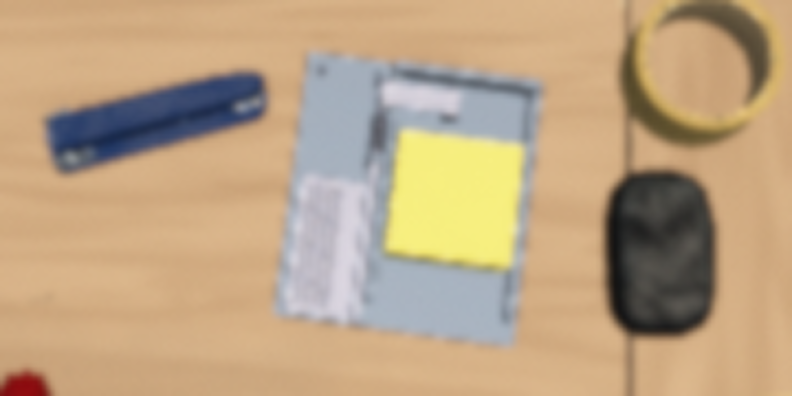

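The crop confirms it: the small yellow block is in the tray, with corners at crop (402,129), (526,143), (512,270) and (386,252). The white foot is ahead of it at (420,97), and the ribbed bar is on the left at (325,250). I'll fit the tray pose from the corners.

```bash
cat > m.py <<'E'
from h import *
z=np.load("top0.npz")
def ray(u,v,h):
    r=z["R"].T@np.array([(u-z["cx"])/z["fx"],(v-z["cy"])/z["fy"],1]); c=-z["R"].T@z["t"]; return (c+r*(h-c[2])/r[2])[:2]
def cr(u,v,h): return ray(220+(u+.5)/4.4-.5,135+(v+.5)/4.4-.5,h)
T=np.array([cr(308,53,.004),cr(541,82,.004),cr(515,346,.004),cr(277,314,.004)])
M=np.array([[.05,.1],[.05,-.05],[-.12,-.05],[-.12,.1]])
B=np.array([cr(402,129,.028),cr(526,143,.028),cr(512,270,.028),cr(386,252,.028)])
h=.0385; N=np.array([[h,h],[h,-h],[-h,-h],[-h,h]])
def fit(M,T):
    a=M-M.mean(0); b=T-T.mean(0); th=np.arctan2((a[:,0]*b[:,1]-a[:,1]*b[:,0]).sum(),(a*b).sum())
    R=np.array([[np.cos(th),-np.sin(th)],[np.sin(th),np.cos(th)]]); t=T.mean(0)-R@M.mean(0); return th,R,t,((M@R.T+t-T)*1000).round(1)
th,R,t,e=fit(M,T); print("tray",th,t,e.tolist())
tb,Rb,o,eb=fit(N,B); print("notes",tb,o,eb.tolist(),"in tray",(R.T@(o-t)))
pad=cr(325,250,.024);print("pad",R.T@(pad-t)); print("foot",R.T@(cr(420,97,.044)-t))
E
python3 m.py
```

```text
tray -0.09886056515360188 [ 0.58204162 -0.10441223] [[0.9, 0.6], [0.5, -1.3], [-0.1, -0.6], [-1.3, 1.3]]
notes -0.1059572632077331 [ 0.54469972 -0.10170897] [[-0.1, 0.3], [-1.6, 0.2], [1.3, -0.1], [0.4, -0.4]] in tray [-0.03742638 -0.00099557]
pad [-0.0788092   0.07495084]
foot [0.01843805 0.02947117]
```

Request:
play_rows([
  [-3, -3.3, 0, 0, 0, -0.045, 0.42],
  [-6, -6.6, 0, 0, 0, -0.09, 0.42],
  [-9, -9.9, 0, 0, 0, -0.135, 0.42],
  [-12, -13.2, 0, 0, 0, -0.18, 0.42],
  [-15, -16.5, 0, 0, 0, -0.222, 0.42],
])

```text
clock: 0.6
position: [0.2882, 0.3871, 0.2311]
tool_rot: [-3.141, -0.0, 3.044]
force: [1.0, 0.9, 0.1]
grip_width: 0.0606
finger_force: 0.0
```

```bash
cat > rel.py <<'E'
import sys,numpy as np
from workcell import observe
from scipy.spatial.transform import Rotation as Ro
th=-.10; O=np.array([.582,-.104,0])
def rel(x,y,z):
    s=observe(); A=Ro.from_euler("xyz",s["tool_rot"]); G=Ro.from_euler("xyz",[np.pi,0,np.pi+th])
    p=O+Ro.from_euler("z",th).apply([x,y,z])
    c=Ro.from_euler("z",-th).apply(s["position"]-O)
    print("t",s["clock"],"tcp tray mm",(c*1e3).round(1),"shift cm",(A.inv().apply(p-s["position"])*100).round(2),"turn",(A.inv()*G).as_rotvec().round(3),"w",round(s["grip_width"],4),"F",np.round(s["force"],1))
if __name__=="__main__": rel(*[float(a)/1e3 for a in sys.argv[1:]])
E
python3 rel.py -98 37.5 100
```

```text
t 0.6 tcp tray mm [-341.4  459.3  231.1] shift cm [-24.25 -42.23  13.12] turn [-0.    -0.     0.002] w 0.0606 F [1.  0.9 0.1]
```

Request:
play_rows([
  [-2.5, -4.2, 0, 0, 0, 0, 0.42],
  [-5, -8.4, 0, 0, 0, 0, 0.42],
  [-7.5, -12.6, 0, 0, 0, 0, 0.42],
  [-10, -16.8, 0, 0, 0, 0, 0.42],
  [-12.5, -21, 0, 0, 0, 0, 0.42],
])

```text
clock: 1.1
position: [0.3916, 0.1656, 0.2314]
tool_rot: [3.141, 0.0, 3.042]
force: [1.3, 0.1, -1.0]
grip_width: 0.0605
finger_force: 0.0
```

Request:
play_rows([
  [-2.4, -4.2, 0, 0, 0, 0, 0.42],
  [-4.8, -8.4, 1, 0, 0, 0, 0.42],
  [-7.2, -12.6, 3, 0, 0, 0, 0.42],
  [-9.6, -16.8, 6, 0, 0, 0, 0.42],
  [-11.7, -21, 9, 0, 0, 0, 0.42],
])

```text
clock: 1.6
position: [0.4829, -0.0431, 0.1485]
tool_rot: [3.142, 0.001, 3.042]
force: [0.9, 1.6, 0.7]
grip_width: 0.0609
finger_force: 0.0
```

```bash
python3 rel.py -98 37.5 60
```

```text
t 1.6 tcp tray mm [-104.7   50.7  148.5] shift cm [-0.66 -1.32  8.85] turn [0.    0.001 0.   ] w 0.0609 F [0.9 1.6 0.7]
```

Request:
play_rows([
  [0, 0, 2, 0, 0, 0, 0.42],
  [0, 0, 4, 0, 0, 0, 0.42],
  [0, 0, 6, 0, 0, 0, 0.42],
  [0, 0, 7, 0, 0, 0, 0.42],
  [0, 0, 7, 0, 0, 0, 0.42],
])

```text
clock: 2.1
position: [0.4814, -0.0414, 0.0784]
tool_rot: [-3.141, -0.002, 3.042]
force: [-0.7, 0.2, 0.4]
grip_width: 0.0606
finger_force: 0.0
```

```bash
python3 rel.py -98 37.5 40
python3 - <<'E'
from workcell import viewer
import cv2, numpy as np
from h import *
for n in("side","top"):
    p,d=viewer.grab_frame(n); np.savez(f"{n}1.npz",p=p,d=d,**viewer.camera_info(n))
a=cv2.resize(np.load("side1.npz")["p"][160:250,280:380],None,fx=5,fy=5,interpolation=cv2.INTER_CUBIC)
b=cv2.resize(np.load("top1.npz")["p"][140:220,270:360],None,fx=5,fy=5,interpolation=cv2.INTER_CUBIC)
o=np.zeros((450,790,3),np.uint8); a=cv2.resize(a,(395,356)); b=cv2.resize(b,(395,351)); o[:356,:395]=a;o[:351,395:]=b
cv2.imwrite("pics/p1.png",o[...,::-1])
E
```

```text
t 2.1 tcp tray mm [-106.3   52.3   78.4] shift cm [-0.84 -1.48  3.84] turn [-0.    -0.002  0.   ] w 0.0606 F [-0.7  0.2  0.4]
```

View pics/p1.png

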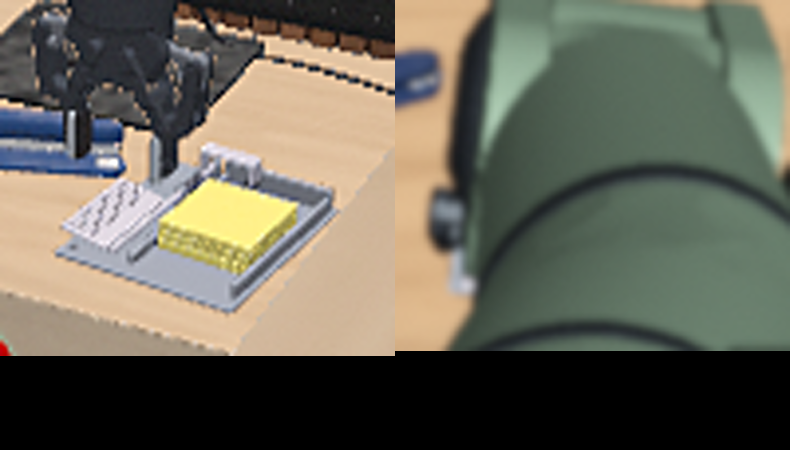

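The side view shows both fingertips hanging above the tray, with tip ends at about pixels (300,199) and (320,207). The arm hides the tray in the top view, so I'll estimate tip height from the side view.

Run:
```python
from h import *
from scipy.spatial.transform import Rotation as Ro
z=np.load("side1.npz")
for y in(37.5,-37.5):
  for dz in(0,5,10):
    X=np.array([.4814,-.0414,.0784+dz/1e3])+Ro.from_euler("z",-.1).apply([0,y/1e3,0]); print(y,dz,proj(z,X).round(1))
# tray check in side view
for n,q in dict(BL=[-.12,.1,.004],BR=[-.12,-.05,.004],nFL=[-.076,.0375,.028],nFR=[-.076,-.0395,.028]).items():
    u=proj(z,np.array([.582,-.104,0])+Ro.from_euler("z",-.1).apply(q)); print(n,u.round(1),((u-[280,160])*3.95).round())
```

```text
37.5 0 [298.9 200.4]
37.5 5 [298.9 198.9]
37.5 10 [298.9 197.3]
-37.5 0 [321.5 207.2]
-37.5 5 [321.6 205.7]
-37.5 10 [321.6 204.1]
BL [293.5 223.6] [ 53. 251.]
BR [338.7 238.5] [232. 310.]
nFL [319.7 215.9] [157. 221.]
nFR [343.2 223.2] [249. 250.]
```

Request:
play_rows([
  [-0.4, -0.7, 0.5, 0, 0, 0, 0.42],
  [-0.8, -1.5, 1.5, 0, 0, 0, 0.42],
  [-0.8, -1.5, 3, 0, 0, 0, 0.42],
  [-0.8, -1.5, 4, 0, 0, 0, 0.42],
  [-0.8, -1.5, 4, 0, 0, 0, 0.42],
])

```text
clock: 2.7
position: [0.488, -0.0575, 0.038]
tool_rot: [-3.141, -0.002, 3.041]
force: [0.2, 0.3, -0.1]
grip_width: 0.0605
finger_force: 0.0
```

```bash
python3 rel.py -98 37.5 15
```

```text
t 2.7 tcp tray mm [-98.2  36.9  38. ] shift cm [-0.02  0.06  2.3 ] turn [-0.    -0.002 -0.   ] w 0.0605 F [ 0.2  0.3 -0.1]
```

Now lower onto the bar in steps, watching the force.

Request:
play_rows([
  [0, 0, 0.4, 0, 0, 0, 0.42],
  [0, 0, 0.8, 0, 0, 0, 0.42],
  [0, 0, 1.2, 0, 0, 0, 0.42],
  [0, 0, 1.6, 0, 0, 0, 0.42],
  [0, 0, 1.6, 0, 0, 0, 0.42],
])

```text
clock: 3.2
position: [0.4884, -0.057, 0.0229]
tool_rot: [-3.142, -0.001, 3.042]
force: [0.5, 1.3, 0.4]
grip_width: 0.0608
finger_force: 0.0
```

Request:
play_rows([
  [0, 0, 0.2, 0, 0, 0, 0.42],
  [0, 0, 0.4, 0, 0, 0, 0.42],
  [0, 0, 0.6, 0, 0, 0, 0.42],
  [0, 0, 0.6, 0, 0, 0, 0.42],
  [0, 0, 0.6, 0, 0, 0, 0.42],
])

```text
clock: 3.7
position: [0.4888, -0.0569, 0.0174]
tool_rot: [3.141, 0.0, 3.042]
force: [0.1, 2.9, 3.2]
grip_width: 0.0605
finger_force: 1.6
```

```bash
python3 rel.py -98 37.5 12;python3 - <<'E'
from workcell import viewer
import cv2, numpy as np
p,d=viewer.grab_frame("side"); a=cv2.resize(p[180:240,285:365],None,fx=8,fy=8,interpolation=cv2.INTER_CUBIC); cv2.imwrite("pics/p2.png",a[...,::-1])
E
```

```text
t 3.7 tcp tray mm [-97.5  37.5  17.4] shift cm [ 0.05 -0.    0.54] turn [0. 0. 0.] w 0.0605 F [0.1 2.9 3.2]
```

View pics/p2.png

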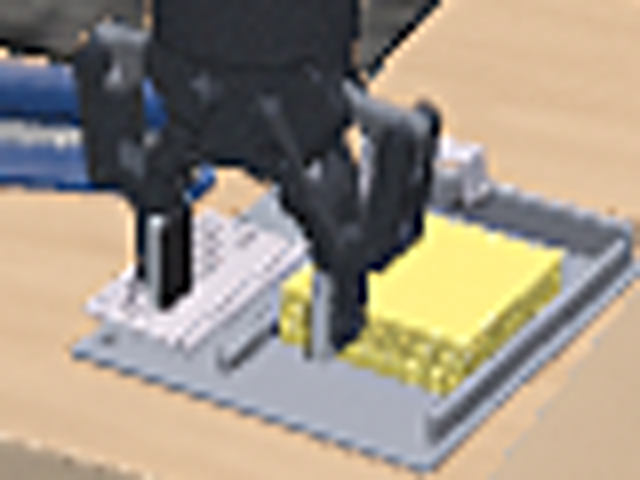

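The left finger is on the bar at crop (165,300), and the right finger stands behind the block's front face at (320,355). Next I'll press further down.

Request:
play_rows([
  [0, 0, 0.2, 0, 0, 0, 0.42],
  [0, 0, 0.4, 0, 0, 0, 0.42],
  [0, 0, 0.5, 0, 0, 0, 0.42],
  [0, 0, 0.5, 0, 0, 0, 0.42],
  [0, 0, 0.5, 0, 0, 0, 0.42],
])

```text
clock: 4.25
position: [0.4888, -0.057, 0.0124]
tool_rot: [3.142, 0.0, 3.042]
force: [0.2, 3.3, 7.5]
grip_width: 0.0604
finger_force: 3.5
```

Request:
play_rows([
  [0, 0, 0.1, 0, 0, 0, 0.42],
  [0, 0, 0.2, 0, 0, 0, 0.42],
  [0, 0, 0.2, 0, 0, 0, 0.42],
  [0, 0, 0.2, 0, 0, 0, 0.42],
  [0, 0, 0.2, 0, 0, 0, 0.42],
])

```text
clock: 4.75
position: [0.4887, -0.0572, 0.0104]
tool_rot: [-3.142, 0.0, 3.042]
force: [0.6, 1.2, 8.3]
grip_width: 0.0605
finger_force: 4.0
```

```bash
python3 rel.py -98 37.5 12;python3 - <<'E'
from workcell import viewer
import cv2, numpy as np
p,d=viewer.grab_frame("side"); a=cv2.resize(p[180:240,285:365],None,fx=8,fy=8,interpolation=cv2.INTER_CUBIC); cv2.imwrite("pics/p3.png",a[...,::-1])
E
```

```text
t 4.75 tcp tray mm [-97.5  37.2  10.4] shift cm [ 0.05  0.03 -0.16] turn [-0.  0.  0.] w 0.0605 F [0.6 1.2 8.3]
```

View pics/p3.png

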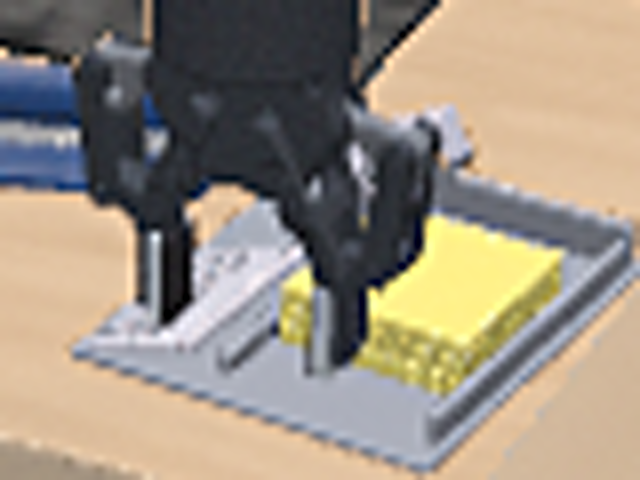

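The clip is open: its foot is raised and tilted at crop (455,130), and the bar is down. Now push.

Request:
play_rows([
  [-0.4, 0, 0, 0, 0, 0, 0.42],
  [-0.8, 0, 0, 0, 0, 0, 0.42],
  [-1.2, 0, 0, 0, 0, 0, 0.42],
  [-1.6, 0, 0, 0, 0, 0, 0.42],
  [-2.0, 0, 0, 0, 0, 0, 0.42],
])

```text
clock: 5.3
position: [0.5075, -0.0588, 0.0101]
tool_rot: [3.141, -0.002, 3.042]
force: [-6.1, 3.1, 9.6]
grip_width: 0.0607
finger_force: 4.6
```

Request:
play_rows([
  [-0.4, 0, 0, 0, 0, 0, 0.42],
  [-0.8, 0, 0, 0, 0, 0, 0.42],
  [-1.2, 0, 0, 0, 0, 0, 0.42],
  [-1.6, 0, 0, 0, 0, 0, 0.42],
  [-2.0, 0, 0, 0, 0, 0, 0.42],
])

```text
clock: 5.8
position: [0.5274, -0.0609, 0.0101]
tool_rot: [3.142, -0.002, 3.042]
force: [-5.9, 3.0, 8.6]
grip_width: 0.0606
finger_force: 4.5
```

```bash
python3 rel.py -48 37.5 10
```

```text
t 5.8 tcp tray mm [-58.6  37.5  10.1] shift cm [-1.06  0.    0.01] turn [ 0.    -0.002  0.   ] w 0.0606 F [-5.9  3.   8.6]
```

Request:
play_rows([
  [-0.3, 0, 0, 0, 0, 0, 0.42],
  [-0.6, 0, 0, 0, 0, 0, 0.42],
  [-0.8, 0, 0, 0, 0, 0, 0.42],
  [-0.9, 0, 0, 0, 0, 0, 0.42],
  [-0.9, 0, 0, 0, 0, 0, 0.42],
])

```text
clock: 6.3
position: [0.5366, -0.0617, 0.0101]
tool_rot: [3.141, -0.002, 3.042]
force: [-3.4, 2.9, 6.8]
grip_width: 0.0609
finger_force: 4.0
```

```bash
python3 rel.py -48 37.5 10;python3 - <<'E'
from workcell import viewer
import cv2, numpy as np
p,d=viewer.grab_frame("side"); a=cv2.resize(p[180:240,285:365],None,fx=8,fy=8,interpolation=cv2.INTER_CUBIC); cv2.imwrite("pics/p4.png",a[...,::-1])
E
```

```text
t 6.3 tcp tray mm [-49.4  37.5  10.1] shift cm [-0.14 -0.    0.01] turn [ 0.    -0.002  0.   ] w 0.0609 F [-3.4  2.9  6.8]
```

View pics/p4.png

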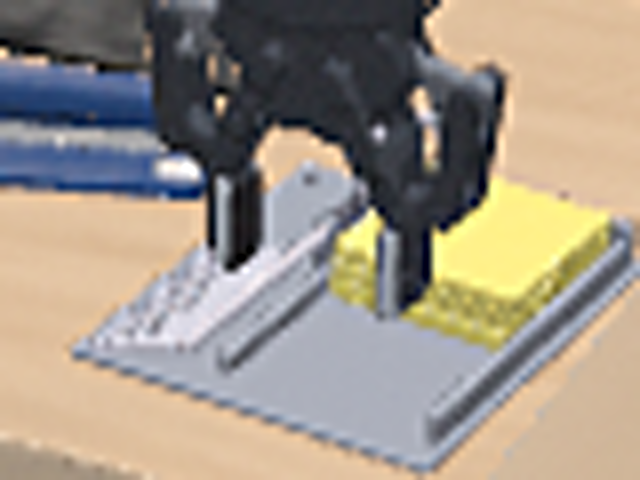

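The block is nearly home, with its front corner at crop (610,215), close to the stop. I'll finish in 1 mm steps until the force rises.

Request:
play_rows([
  [-0.1, 0, 0, 0, 0, 0, 0.42],
  [-0.2, 0, 0, 0, 0, 0, 0.42],
  [-0.2, 0, 0, 0, 0, 0, 0.42],
  [-0.2, 0, 0, 0, 0, 0, 0.42],
  [-0.2, 0, 0, 0, 0, 0, 0.42],
])

```text
clock: 6.85
position: [0.5374, -0.0619, 0.01]
tool_rot: [3.142, -0.004, 3.042]
force: [-9.0, 3.9, 10.1]
grip_width: 0.0611
finger_force: 6.9
```

Request:
play_rows([
  [-0.1, 0, 0, 0, 0, 0, 0.42],
  [-0.2, 0, 0, 0, 0, 0, 0.42],
  [-0.2, 0, 0, 0, 0, 0, 0.42],
  [-0.2, 0, 0, 0, 0, 0, 0.42],
  [-0.2, 0, 0, 0, 0, 0, 0.42],
])

```text
clock: 7.35
position: [0.5376, -0.0621, 0.0098]
tool_rot: [3.141, -0.007, 3.041]
force: [-19.9, 4.6, 18.2]
grip_width: 0.0606
finger_force: 13.7
```

Force rose to 20 N with no further travel, and the block's front face is at about 39.6 mm, so it is home. Back off, then lift.

Request:
play_rows([
  [0.3, 0, 0, 0, 0, 0, 0.42],
  [0.7, 0, 0, 0, 0, 0, 0.42],
  [1.1, 0, 0, 0, 0, 0, 0.42],
  [1.5, 0, 0, 0, 0, 0, 0.42],
  [1.5, 0, 0, 0, 0, 0, 0.42],
])

```text
clock: 7.85
position: [0.5272, -0.0608, 0.0107]
tool_rot: [3.141, 0.002, 3.042]
force: [2.4, 2.8, 8.2]
grip_width: 0.0608
finger_force: 4.0
```

Request:
play_rows([
  [0, 0, -0.4, 0, 0, 0, 0.42],
  [0, 0, -0.8, 0, 0, 0, 0.42],
  [0, 0, -1.2, 0, 0, 0, 0.42],
  [0.5, 0, -2.5, 0, 0, 0, 0.42],
  [1, 0, -4, 0, 0, 0, 0.42],
])

```text
clock: 8.35
position: [0.5155, -0.0601, 0.0509]
tool_rot: [-3.141, -0.001, 3.041]
force: [-0.7, -0.3, 0.4]
grip_width: 0.0608
finger_force: 0.0
```

Request:
play_rows([
  [1, 2, -4, 0, 0, 0, 0.42],
  [2, 5, -7, 0, 0, 0, 0.42],
  [3, 9, -10, 0, 0, 0, 0.42],
  [3, 13, -11, 0, 0, 0, 0.42],
  [3, 17, -11, 0, 0, 0, 0.42],
])

```text
clock: 8.85
position: [0.5036, 0.1138, 0.163]
tool_rot: [3.14, 0.003, 3.041]
force: [1.1, 0.3, -0.2]
grip_width: 0.0607
finger_force: 0.0
```

Request:
play_rows([
  [1, 4, 0, 0, 0, 0, 0.42],
  [2, 8, 0, 0, 0, 0, 0.42],
  [3, 12, 0, 0, 0, 0, 0.42],
  [4, 16, 0, 0, 0, 0, 0.42],
  [5, 20, 0, 0, 0, 0, 0.42],
])

```text
clock: 9.35
position: [0.4728, 0.3174, 0.1611]
tool_rot: [-3.141, -0.0, 3.042]
force: [0.9, -0.1, 0.5]
grip_width: 0.0608
finger_force: 0.0
```

```bash
python3 rel.py 0 0 0;python3 - <<'E'
from workcell import viewer
import cv2, numpy as np
a=viewer.grab_frame("side")[0]; p,d=viewer.grab_frame("top"); np.savez("top2.npz",p=p,d=d,**viewer.camera_info("top"))
b=cv2.resize(p[135:225,275:395],None,fx=4,fy=4,interpolation=cv2.INTER_CUBIC); a=cv2.resize(a[190:245,295:365],(320,251),interpolation=cv2.INTER_CUBIC)
o=np.zeros((360,800,3),np.uint8); o[:,:480]=b; o[:251,480:]=a
cv2.imwrite("pics/p5.png",o[...,::-1])
E
```

```text
t 9.35 tcp tray mm [-150.7  408.4  161.1] shift cm [-15.07 -40.83  16.12] turn [-0. -0. -0.] w 0.0608 F [ 0.9 -0.1  0.5]
```

View pics/p5.png

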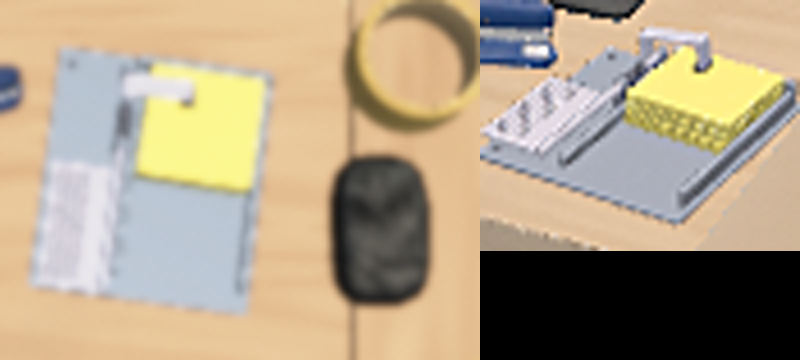

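The block sits against the stop, with its front edge at crop y of about 70, and the clip's foot rests on it at (185,97). The bystanders haven't moved. One quick number check, then I'll hand in.

Run:
```python
from m import *
from workcell import bot
C=np.array([ray(275+(u+.5)/4-.5,135+(v+.5)/4-.5,.028) for u,v in((138,176),(250,190))])
q=(C-t)@R*1000; x=q[:,0].mean()+38.5; print(q.round(1),"x",x)
if -3<x<6: print(bot.job_done())
```

```text
tray -0.09886056515360188 [ 0.58204162 -0.10441223] [[0.9, 0.6], [0.5, -1.3], [-0.1, -0.6], [-1.3, 1.3]]
notes -0.1059572632077331 [ 0.54469972 -0.10170897] [[-0.1, 0.3], [-1.6, 0.2], [1.3, -0.1], [0.4, -0.4]] in tray [-0.03742638 -0.00099557]
pad [-0.0788092   0.07495084]
foot [0.01843805 0.02947117]
[[-39.5  37.4]
 [-39.5 -38.5]] x -0.9798168996690464
the job is handed in; nothing more can be done
None
```

The sticky-note block is loaded against the back stop (camera estimate x ≈ -1 mm, limits -3 to 6) with the clip released onto its top, the mouse, stapler and tape untouched, and the job handed in at about 9.5 s; no verdict was returned.

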